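# Seat and lock the keyhole tray on the bench mixer

## Robot

A 6-joint arm with a two-finger parallel gripper is mounted at the origin on a cart in front of the work surface, level with it; the furniture and walls round the work are solid. World frame = base frame: x ahead of the robot, y to its left, z up, the work surface at z = 0. Lengths are in mm, angles in rad, forces in N, time in s.
With the tool pointing down it reaches from about 400 to 925 mm from the base axis. Payload 12.5 kg.
Tool frame: the origin (TCP) lies midway between the tips of the shut fingers; the grasp point (between the pads) lies 19 mm behind it (env.tcp_to_grasp is the distance from the TCP to the grasp point, in mm); z points along the fingers, y is the line along which they close (so a half turn about z gives the same grasp; the last joint's range is limited). The gripper opens to 95 mm and grips with 3 to 60 N. Pads are 20 mm wide; open, the fingers measure 119 mm over their backs; the gripper's body (75 mm by 180 mm) begins 59 mm behind the grasp point.
Start: joints at [1.175, 0.491, 1.559, -0, 1.092, -0.106], TCP at [178.583, 598.961, 214.661] pointing down, gripper open.
Joint ranges: [-3.1, 3.1], [-0.84, 2.19], [0.05, 2.79], [-1.13, 4.28], [0.06, 2.93], [-2.69, 2.69]. Speed limits (rad/s): [2.22, 2.22, 2.79, 3.14, 3.14, 3.14].

## Interface

Orientations are given as [roll, pitch, yaw] about the fixed x, y, z axes, in that order (R = Rz(yaw) Ry(pitch) Rx(roll)).
In Python, from cell import env gives the robot as it stands. The module is installed in compiled form; this text tells all that it offers.
- The arm moves only by the tool step_arm, never from a script. Its argument "plan" is a list that holds one entry, the list of rows, each a list of 5 numbers: the shift along the tool's x, y, z in mm, then the turn about the tool's z in degrees, then the opening, from -1 (shut) to 1 (fully open). A call has 1 to 8 rows; each row is the pose to reach, as a shift and turn from the pose commanded when the call began, along the tool's axes at that moment; what a row does not reach only later rows make up. A row lasts 1/12 s, in which the tool goes at most 41.7 mm and 7.16 degrees, less where a joint would pass 70% of its speed; a pose out of reach is approached as far as the arm can. A call with a gripper value outside its range is refused whole. The fingers move at their own pace and stop on an object; the grip force is fixed at half the most. Time passes only in rows, so rows that repeat a pose let the fingers close. It gives the time, the measured TCP pose, the force, the opening and the grip force at its end, in the units of the state.
- env.state(): the state, without advancing time (a new reading comes with each control period).
- env.read_camera(name): name is "scene" or "top"; returns the picture (400x640x3 uint8, blue, green, red); there is no depth.
- env.get_calibration(name): a dict with "K" (3x3 intrinsics, pixels), "extrinsics" (4x4, takes a point from world to camera coordinates). Camera axes: x right, y up, looking along -z (the intrinsics and any distortion apply to the point x, -y, -z); pixel columns grow to the right and rows downward; lengths in mm; the calibration is good to about 2 mm. A picture is of the moment at which its call begins. get_calibration takes no time and is no camera call.
- env.job_done(): hands the job in; it is judged then, once.
The state is a dict: "t": time; "joints": joint angles; "qvel": joint speeds; "tau": joint torques, N m; "eef_pos": TCP position; "tcp_rot": TCP orientation; "ft_force": force on the tool from outside, world axes, zero at the start; "moment": the same for the moment, N m; "opening": opening from 0.0 (shut) to 1.0 (fully open); "grip_force": force on a finger pad.
Only numpy, scipy, OpenCV 4.12 (cv2) and the standard library are available. Lean on these libraries where they do the work, as an engineer would, in place of code of your own. Each camera call takes 0.05 s, during which the arm holds its last target. There are 200 camera calls.

## Task

The mixer's steel tray has been left lying loose on top of its four stud heads, with a dropper bottle standing in it. First take the bottle out and stand it upright on the desk close beside the green-capped dropper bottle near the tape roll, then work the tray back against the stop rail and along it until the large ends of its four keyholes drop over the stud heads, press it down, and slide it to your right (the side away from the mixer's display) until it is fully home and the sprung keeper has popped up through the round hole in the tray floor. Do not knock over either bottle or disturb the other things on the desk, and leave everything at rest.

Things in the scene. Friction and masses are not known exactly. Their poses are not given: they have to be found in the camera images.
- mixer: Bench mixer, fixed on the desk, turned up to 0.3 rad: white housing 190 x 262 mm with a flat aluminium deck 66 mm above the desk. Origin under the housing's centre at desk height; x points away from the robot, y left, z up. Grey console with display and knob on the near side (to x = -122 mm, 44 mm high). The tray locks by sliding toward the mixer's -y.
- deck (a point): Centre of the deck's top face, axes as the mixer. Four upright steel studs stand on the deck at x = +-40, y = +-55 mm from here: shank 8 mm diameter, head 17 mm diameter, underside of the head 7 mm and its top 11 mm above the deck.
- rail (a point): Middle of the stop rail's near face, at its top. The rail is a straight aluminium bar along the mixer's y on the far side of the deck, 220 mm long, 26 mm high above the deck. With the tray's far rim flat against it, the keyholes line up with the studs across the slots (within 1 mm).
- tray_entry (a point): Point on the deck where the tray's origin lies when the large ends of all four keyholes are over the stud heads (about 3 mm play all round), the tray parallel to the mixer.
- tray_home (a point): Point on the deck where the tray's origin lies when the tray is fully home and locked: 22 mm from tray_entry toward the mixer's -y (play about 2 mm across, 3 mm back along the slots).
- tray: Loose steel tray 150 x 200 mm (x, y), 0.5 to 0.75 kg, floor 4 mm thick, rims all round 26 mm high and 4 mm thick (inner faces x = +-71, y = +-96 mm). Origin at the centre of its underside; x away from the robot, y left. It starts on top of the stud heads (origin 77 mm above the desk), 16 to 28 mm short of the rail, up to 47 mm off along it, turned up to 0.12 rad; it slides when a rim is pushed.
- keyhole (a point): Large end (23 mm wide) of the near right keyhole, on the tray's floor. The four large ends are at x = +-40, y = -66 and +44 mm in the tray's frame; from each a slot 11.5 mm wide runs 22 mm toward +y, where the stud ends when home. Over the studs the tray drops, but its -y end stays propped up about 8 mm by the keeper until pressed. The heads then stand 7 mm above its floor.
- keeper_hole (a point): Centre of the 19 mm round keeper hole in the tray's floor (floor's upper face), at x = 0, y = -60 mm in the tray's frame. The floor between it and the -y rim (36 mm) is where the tray lies over the keeper at tray_entry: press down here (about 10 N) and push the -y rim from inside to slide the tray home.
- keeper (a joint): Sprung keeper: steel plunger of 14 mm diameter in the deck at x = 0, y = -71 mm from the deck's centre, standing 8 mm above the deck at 0. Value = how far it is pressed down, m (0.008 with the tray flat over it). It pushes up with 4 N at 0 and 5.6 N at 0.008. With the tray home it stands up in the keeper hole and reads 0 again.
- bottle_mid (a point): Dropper bottle to be moved, dark grey pointed cap, 80 mm tall, 0.06 kg; point on its axis 40 mm above its base, z along the axis. Body 33 mm diameter up to 54 mm, then the cap, 20 mm diameter. It starts standing on the tray's floor (point 121 mm above the desk), within x = +-20, y = +-60 mm of the tray's centre.
- twin_mid (a point): The other dropper bottle, green pointed cap, same size and shape, standing on the desk to the right of the mixer; point on its axis 40 mm above the desk. The tape and the timer stand near it, on sides that vary; apart from them and the mixer the desk is clear for 120 mm round it. Close beside means axes within 120 mm of each other.
- tape: Roll of tape lying on the desk, 98 mm diameter, 25 mm high; bystander, origin under its centre.
- timer: Red and white clockwork timer, 68 mm diameter, 47 mm high; bystander, origin under its centre.
- foam: White foam tube tray 195 x 62 x 24 mm; bystander on the desk, origin under its centre.
- wells: Flat well plate 112 x 79 x 7 mm; bystander on the desk left in front of the mixer, origin under its centre.
- rack: Tube rack full of capped tubes, 92 x 186 x 97 mm; bystander on the desk left of the mixer, origin under its centre.
Mind the look-alikes: they are no part of the job. What is shaped like the part that bears twin_mid but red or yellow is not meant.

How it is judged:
By the outcome, as a careful person would: the job done as asked, in the order asked, and still so for the second after the job is handed in, with the robot touching nothing.
It also fails if it takes over 67 s, if anything falls off the work surface, if the arm or the gripper's body presses on something with over 40 N, if the wrist force passes 120 N, or if a joint passes its speed limit or range.

## Working session

There is one attempt and no reset: what is moved stays moved. The work goes in short steps, Python scripts to look and compute and a tool call to move; the robot and the scene stay as the last step left them, time stands still between calls to the robot, and variables do not carry over. Pictures are saved under pics/ and viewed, at most 10 in all, crops included, and the job is handed in when it is done.

Besides the shell and the picture viewer there is one more tool, called after "Request:" as a command line: name --argument value ..., lists and objects as JSON in quotes. step_arm: Moves the arm, as the interface text tells. Its arguments: {"type":"object","properties":{"plan":{"type":"array"}},"required":["plan"]}

```bash
mkdir -p pics
python3 - <<'E'
from cell import env
import cv2,numpy as np
for n in("scene","top"):
    cv2.imwrite(f"pics/{n}0.png",env.read_camera(n)); c=env.get_calibration(n); print(n,np.round(c["K"],1).tolist(),np.round(c["extrinsics"],3).tolist(),[k for k in c])
s=env.state();print(s)
E
```

```text
scene [[473.4, 0.0, 310.4], [0.0, 473.4, 202.0], [0.0, 0.0, 1.0]] [[0.763, -0.646, 0.021, -388.505], [0.308, 0.391, 0.867, -223.606], [-0.568, -0.655, 0.498, -1293.647], [0.0, 0.0, 0.0, 1.0]] ['K', 'extrinsics']
top [[405.6, 0.0, 321.4], [0.0, 405.6, 197.4], [0.0, 0.0, 1.0]] [[-0.015, -1.0, 0.011, -31.062], [0.994, -0.014, 0.112, -489.494], [-0.112, 0.013, 0.994, -1246.751], [0.0, 0.0, 0.0, 1.0]] ['K', 'extrinsics']
{'t': 0.1, 'joints': array([ 1.17539344e+00,  4.91510310e-01,  1.55936047e+00,  8.13447686e-06,
        1.09170543e+00, -1.05604776e-01]), 'qvel': array([-0.00157989, -0.00162833, -0.00075937,  0.00086904,  0.00069526,
        0.00127376]), 'tau': array([ 2.25418211e-03, -6.13623691e+01, -2.58606899e+01,  6.93333428e-02,
        4.69806301e-02, -6.83991470e-05]), 'eef_pos': array([178.50020833, 598.75730787, 214.12298712]), 'tcp_rot': array([-3.14061533e+00, -1.10850426e-04,  2.85179073e+00]), 'ft_force': array([-0.73261997,  0.42608735, -0.59848411]), 'moment': array([-0.01753009, -0.03664446,  0.04201652]), 'grip_force': 0.0, 'opening': 0.9977945797092945}
```

View pics/scene0.png

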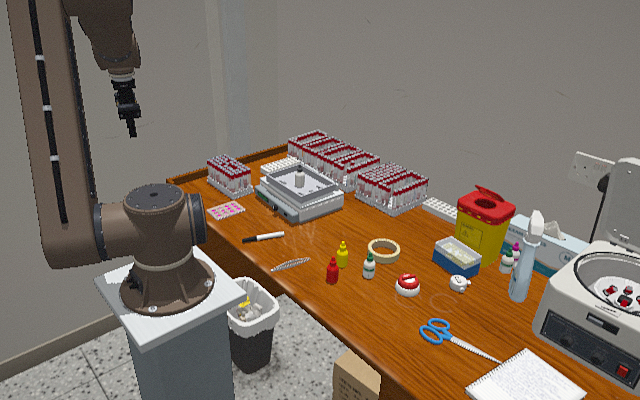

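View pics/top0.png

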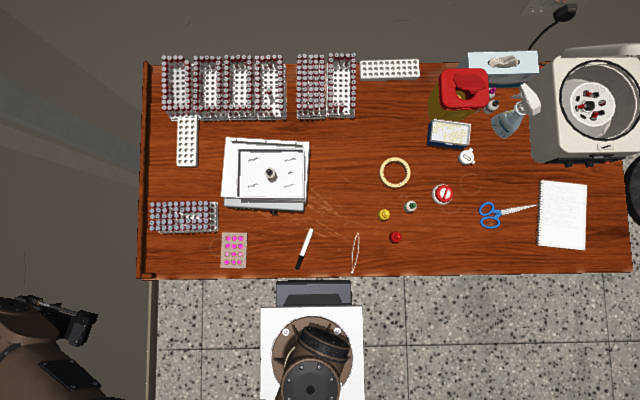

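The top view shows the mixer around (265,175) with the grey-capped bottle at (271,174), the green-capped bottle at (411,206), the tape at (395,172) and the timer at (443,194). The red and yellow look-alikes are at (396,237) and (384,214). I'll zoom in on the tray next.

```bash
cat > h.py <<'E'
from cell import env
import cv2,numpy as np
C={n:env.get_calibration(n) for n in("scene","top")}
def ray(n,u,v):
    c=C[n];E=c["extrinsics"];K=c["K"];R=E[:3,:3];o=-R.T@E[:3,3]
    d=np.array([(u-K[0,2])/K[0,0],-(v-K[1,2])/K[1,1],-1.]);return o,R.T@d
def at(n,u,v,z):
    o,d=ray(n,u,v);return (o+d*(z-o[2])/d[2])
def proj(n,p):
    c=C[n];E=c["extrinsics"];q=E[:3,:3]@np.asarray(p,float)+E[:3,3];K=c["K"]
    return np.array([K[0,0]*q[0]/-q[2]+K[0,2],K[1,1]*-q[1]/-q[2]+K[1,2]])
def two(a,b):
    (o,d),(p,e)=ray("top",*a),ray("scene",*b)
    s=np.linalg.lstsq(np.c_[d,-e],p-o,rcond=None)[0];return (o+d*s[0]+p+e*s[1])/2,np.linalg.norm(o+d*s[0]-p-e*s[1])
E
python3 - <<'E'
from h import *
t=cv2.imread("pics/top0.png")[125:225,210:330]
s=cv2.imread("pics/scene0.png")[150:230,250:350]
cv2.imwrite("pics/c1.png",cv2.resize(t,(720,600),interpolation=cv2.INTER_CUBIC))
cv2.imwrite("pics/c2.png",cv2.resize(s,(750,600),interpolation=cv2.INTER_CUBIC))
E
```

```text
(no output)
```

View pics/c1.png

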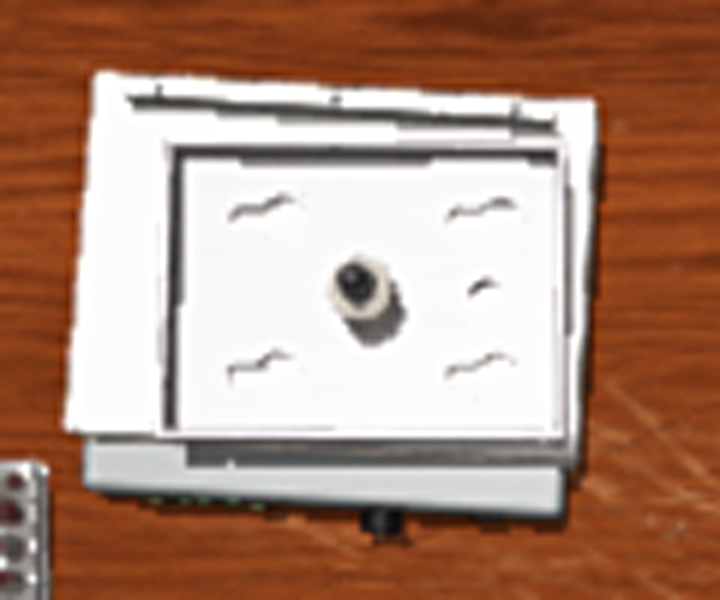

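View pics/c2.png

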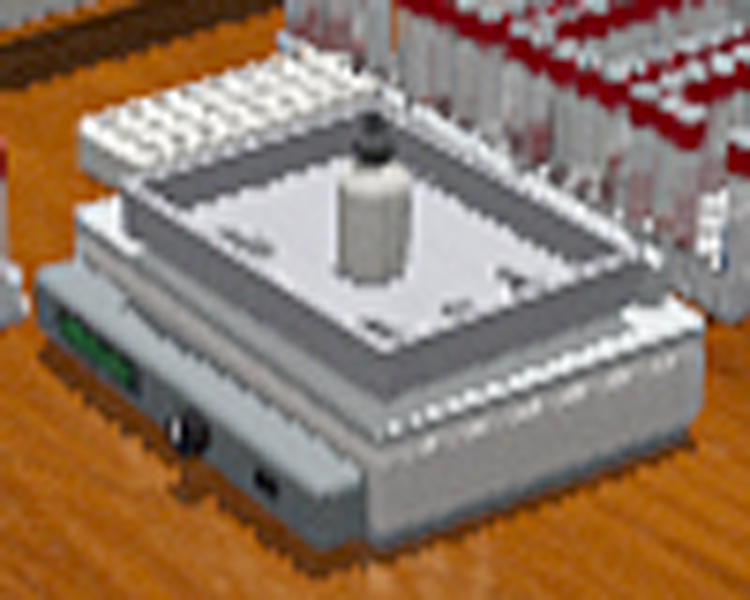

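The crops show the tray's inner rim top, the rail's dark near-face line from (130,97) to (555,122) in the c1 crop, and the deck corners. I'll turn these into poses.

Run:
```python
from h import *
f=lambda u,v:(210+u/6-.4,125+v/6-.4)
P=lambda n,u,v,z:print(n,np.round(at("top",*f(u,v),z),1))
print("cam",np.round(ray("top",0,0)[0]))
for n,u,v in(("dFL",95,72),("dFR",597,100),("dNL",65,432),("dNR",578,467)):P(n,u,v,66)
for n,u,v in(("railL",130,97),("railR",555,122)):P(n,u,v,92);P(n,u,v,66)
for n,u,v in(("tFL",167,148),("tFR",558,150),("tNL",164,431),("tNR",562,434)):P(n,u,v,103)
P("keephole",483,286,81)
for u,v in((262,207),(482,209),(258,362),(480,364)):P("kh",u,v,81)
P("cap",354,280,157)
g=lambda u,v:(250+u/7.5-.4,150+v/7.5-.4)
print("cap2",two(f(354,280),g(375,125)))
# scene: rail/tray via scene; bottle base
print("bbase scene",at("scene",*g(371,280),81))
t=cv2.imread("pics/top0.png");hsv=cv2.cvtColor(t,cv2.COLOR_BGR2HSV)
print("twin cap",at("top",411.5,206,72))
sc=cv2.imread("pics/scene0.png")
for nm,im in(("top",t),("scene",sc)):
  h=cv2.cvtColor(im,cv2.COLOR_BGR2HSV)
  for col,lo,hi in(("green",(60,70,30),(95,255,255)),("yellow",(24,150,120),(34,255,255)),("red",(0,200,90),(4,255,255))):
    n,_,st,ce=cv2.connectedComponentsWithStats(cv2.inRange(h,lo,hi))
    print(nm,col,[(st[i].tolist(),ce[i].round(1).tolist()) for i in range(1,n) if st[i][4]>8 and 330<ce[i][0]<460 and 150<ce[i][1]<300])
print("tape",at("top",395,172,20),"timer",at("top",443,194,40),"red",at("top",396,237,60),"yel",at("top",384,214,60))
```

```text
cam [ 347.  -22. 1294.]
dFL [677.9 256.   66. ]
dFR [660.   -2.3  66. ]
dNL [491.4 269.1  66. ]
dNR [469.9   9.6  66. ]
railL [657.8 232.4  92. ]
railL [664.5 237.9  66. ]
railR [642.3  18.6  92. ]
railR [648.6  19.4  66. ]
tFL [628.7 211.4 103. ]
tFR [625.3  16.8 103. ]
tNL [486.9 211.8 103. ]
tNR [482.7  16.3 103. ]
keephole [560.9  56.1  81. ]
kh [602.9 167.5  81. ]
kh [600.4  56.3  81. ]
kh [523.7 169.3  81. ]
kh [521.2  57.9  81. ]
cap [551.2 112.1 157. ]
cap2 (array([552.32462397, 112.87118935, 150.65463713]), np.float64(0.05466326016114712))
bbase scene [539.83788923  99.34516645  81.        ]
twin cap [ 453.95005115 -310.44265671   72.        ]
top green [([410, 203, 5, 5, 22], [412.1, 204.9])]
top yellow [([380, 210, 10, 5, 25], [385.0, 211.9])]
top red [([436, 186, 17, 16, 91], [443.1, 193.3]), ([391, 232, 11, 10, 87], [395.7, 236.5])]
scene green [([367, 252, 6, 9, 41], [369.6, 256.8]), ([364, 268, 10, 3, 15], [368.5, 269.5])]
scene yellow [([337, 241, 11, 27, 218], [342.0, 255.4])]
scene red [([327, 258, 12, 25, 142], [332.2, 271.2]), ([408, 274, 6, 4, 11], [410.1, 276.1]), ([404, 281, 15, 8, 34], [410.3, 286.0])]
tape [ 568.0925479  -274.33233387   20.        ] timer [ 492.98198248 -418.19400286   40.        ] red [ 361.27275041 -262.33310951   60.        ] yel [ 431.6903448  -228.12772046   60.        ]
```

Estimates:
- **Mixer:** centre (575,133), yaw −0.071.
- **Tray:** centre (556,114), yaw −0.02, so about −17.5 and −20 mm from the deck centre in mixer axes. It needs to reach (0,+11).
- **Bottle:** axis (551.5,112.3).

Next step is moving above the bottle.

```bash
cat >> h.py <<'E'
def rot(yaw): # tool axes in world, tool pointing down
    c,s=np.cos(yaw),np.sin(yaw);return np.array([[c,s,0],[s,-c,0],[0,0,-1.]])
def to(p,yawdeg=None,frm=None):
    s=env.state();y=s["tcp_rot"][2];f=s["eef_pos"] if frm is None else frm
    d=rot(y).T@(np.asarray(p)-f); t=0 if yawdeg is None else -((yawdeg-np.degrees(y)+180)%360-180)
    print("shift",d.round(1),"turn",round(t,1))
cM=np.array([574.8,133.1]);yM=-0.071
def mx(x,y):c,s=np.cos(yM),np.sin(yM);return cM+[c*x-s*y,s*x+c*y]
def mxinv(p):c,s=np.cos(yM),np.sin(yM);d=np.asarray(p)[:2]-cM;return np.array([c*d[0]+s*d[1],-s*d[0]+c*d[1]])
def st():
    s=env.state();print("t",round(s["t"],2),s["eef_pos"].round(1),"yaw",np.degrees(s["tcp_rot"][2]).round(1),"F",s["ft_force"].round(1),"op",round(s["opening"],3),"mx",mxinv(s["eef_pos"]).round(1),"j",s["joints"].round(2))
E
python3 -c "
from h import *
to([551.5,112.3,205],175.9)
print(two((412.1,204.9),(369.6,256.8)))"
```

```text
shift [-496.5 -359.6    9.1] turn -12.5
(array([ 457.76223884, -314.47292489,   61.5789134 ]), np.float64(1.1879531016216214))
```

Request:
step_arm --plan '[[[-496,-360,9,-12.5,0.3],[-496,-360,9,-12.5,0.3],[-496,-360,9,-12.5,0.3],[-496,-360,9,-12.5,0.3],[-496,-360,9,-12.5,0.3],[-496,-360,9,-12.5,0.3],[-496,-360,9,-12.5,0.3],[-496,-360,9,-12.5,0.3]]]'

```text
t: 0.77
eef_pos: [381.6, 332.8, 209.7]
tcp_rot: [-3.142, -0.0, 3.07]
ft_force: [0.9, 0.8, 1.5]
opening: 0.65
grip_force: 0.0
```

```bash
python3 -c "
from h import *
st();to([551.5,112.3,205],175.9)"
```

```text
t 0.77 [381.6 332.8 209.7] yaw 175.9 F [0.9 0.8 1.5] op 0.65 mx [-206.9  185.5] j [ 0.59  0.33  1.85  0.    0.96 -0.91]
shift [-185.2 -207.8    4.7] turn 0.0
```

Request:
step_arm --plan '[[[-185,-208,5,0,0.3],[-185,-208,5,0,0.3],[-185,-208,5,0,0.3],[-185,-208,5,0,0.3],[-185,-208,5,0,0.3],[-185,-208,5,0,0.3],[-185,-208,5,0,0.3],[-185,-208,5,0,0.3]]]'

```text
t: 1.43
eef_pos: [553.2, 109.9, 204.1]
tcp_rot: [-3.141, 0.0, 3.066]
ft_force: [-0.9, 0.6, -1.2]
opening: 0.651
grip_force: 0.0
```

```bash
python3 -c "
from h import *
st();to([551.5,112.3,106],175.9)
s=env.read_camera('scene');t=env.read_camera('top')
a=cv2.resize(s[120:240,240:360],(480,480),interpolation=2);b=cv2.resize(t[115:225,210:320],(320,320),interpolation=2)
o=np.zeros((480,800,3),np.uint8);o[:,:480]=a;o[:320,480:]=b;cv2.imwrite('pics/g1.png',o)"
```

```text
t 1.43 [553.2 109.9 204.1] yaw 175.7 F [-0.9  0.6 -1.2] op 0.651 mx [-19.9 -24.6] j [ 0.08  0.42  1.72 -0.    1.   -1.42]
shift [ 1.8  2.2 98.1] turn -0.2
```

View pics/g1.png

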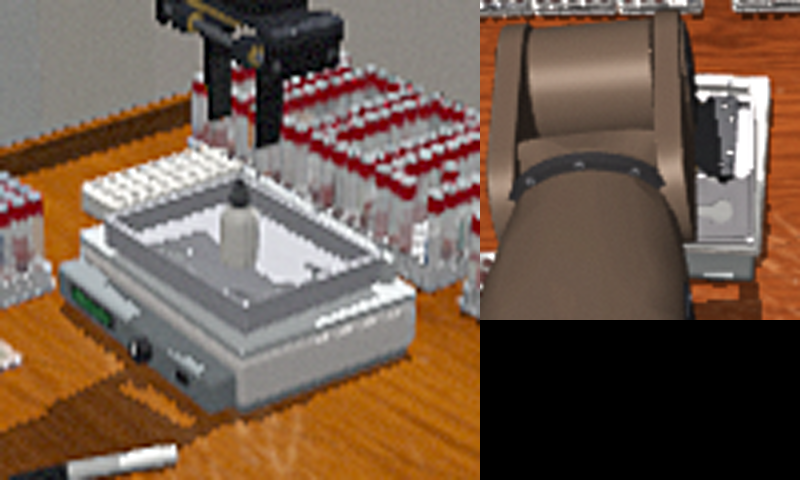

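The fingers straddle the bottle with its tip at about (238,190) in the crop. I'll descend and grip.

Request:
step_arm --plan '[[[0,0,40,0,0.3],[0,0,75,0,0.3],[0,0,98,0,0.3],[0,0,98,0,0.3],[0,0,98,0,-1],[0,0,98,0,-1],[0,0,98,0,-1],[0,0,98,0,-1]]]'

```text
t: 2.2
eef_pos: [551.1, 114.2, 108.4]
tcp_rot: [3.141, 0.003, 3.07]
ft_force: [-0.3, -0.2, 0.2]
opening: 0.425
grip_force: 0.0
```

Request:
step_arm --plan '[[[0,0,0,0,-1],[0,0,0,0,-1],[0,0,-10,0,-1],[0,0,-40,0,-1],[0,0,-75,0,-1],[0,0,-100,0,-1],[0,0,-100,0,-1],[0,0,-100,0,-1]]]'

```text
t: 2.87
eef_pos: [550.8, 113.9, 208.5]
tcp_rot: [3.141, 0.003, 3.07]
ft_force: [-0.4, 0.4, -0.6]
opening: 0.335
grip_force: 30.0
```

```bash
python3 -c "
from h import *
st();to([380,-355,200],175.9)"
```

```text
t 2.87 [550.8 113.9 208.5] yaw 175.9 F [-0.4  0.4 -0.6] op 0.335 mx [-22.6 -20.9] j [ 0.09  0.41  1.72  0.    1.01 -1.41]
shift [ 136.8 -479.9    8.5] turn -0.0
```

Request:
step_arm --plan '[[[137,-480,0,0,-1],[137,-480,0,0,-1],[137,-480,0,0,-1],[137,-480,0,0,-1],[137,-480,0,0,-1],[137,-480,0,0,-1],[137,-480,0,0,-1],[137,-480,0,0,-1]]]'

```text
t: 3.53
eef_pos: [434.7, -200.6, 205.9]
tcp_rot: [3.141, -0.002, 3.07]
ft_force: [0.7, -0.4, -1.3]
opening: 0.333
grip_force: 30.0
```

```bash
python3 -c "
from h import *
st();to([380,-355,200],175.9)"
```

```text
t 3.53 [ 434.7 -200.6  205.9] yaw 175.9 F [ 0.7 -0.4 -1.3] op 0.333 mx [-116.1 -342.8] j [-0.57  0.3   1.92  0.    0.93 -2.07]
shift [  43.5 -157.9    5.9] turn 0.0
```

Request:
step_arm --plan '[[[43.5,-158,0,0,-1],[43.5,-158,0,0,-1],[43.5,-158,0,0,-1],[43.5,-158,0,0,-1],[43.5,-158,0,0,-1],[43.5,-158,0,0,-1],[43.5,-158,40,0,-1],[43.5,-158,80,0,-1]]]'

```text
t: 4.2
eef_pos: [382.2, -353.2, 126.7]
tcp_rot: [-3.139, 0.003, 3.07]
ft_force: [0.5, -1.0, -2.5]
opening: 0.338
grip_force: 30.0
```

```bash
python3 -c "
from h import *
st();to([380,-355,28],175.9)
s=env.read_camera('scene');t=env.read_camera('top')
a=cv2.resize(s[190:310,310:430],(480,480),interpolation=2);b=cv2.resize(t[155:265,370:480],(320,320),interpolation=2)
o=np.zeros((480,800,3),np.uint8);o[:,:480]=a;o[:320,480:]=b;cv2.imwrite('pics/g2.png',o)"
```

```text
t 4.2 [ 382.2 -353.2  126.7] yaw 175.9 F [ 0.5 -1.  -2.5] op 0.338 mx [-157.6 -498.8] j [-0.87  0.46  1.91  0.    0.77 -2.37]
shift [ 2.1 -1.9 98.7] turn 0.0
```

View pics/g2.png

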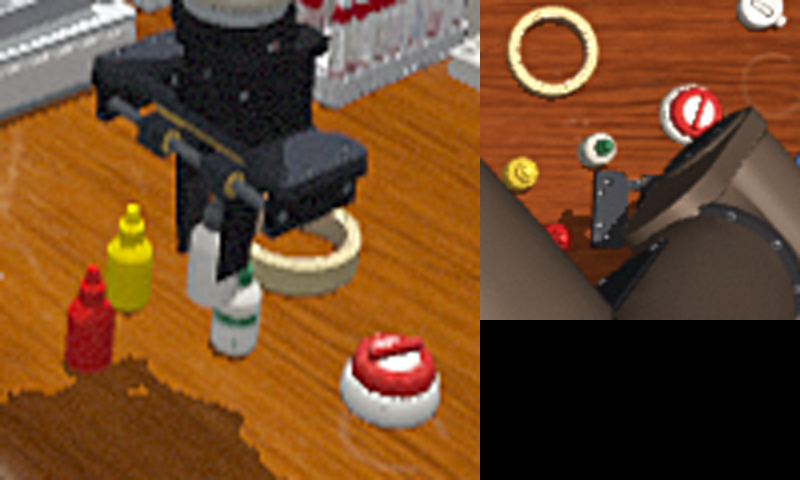

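The held bottle hangs beside the green-capped one with clear desk below it. I'll lower it.

Request:
step_arm --plan '[[[0,0,35,0,-1],[0,0,65,0,-1],[0,0,85,0,-1],[0,0,95,0,-1],[0,0,98,0,-1],[0,0,100,0,-1],[0,0,100,0,-1],[0,0,100,0,-1]]]'

```text
t: 4.97
eef_pos: [382.1, -354.1, 28.0]
tcp_rot: [-3.14, 0.001, 3.07]
ft_force: [0.1, -0.6, -1.2]
opening: 0.334
grip_force: 30.0
```

```bash
python3 -c "
from h import *
st()"
```

```text
t 4.97 [ 382.1 -354.1   28. ] yaw 175.9 F [ 0.1 -0.6 -1.2] op 0.334 mx [-157.6 -499.6] j [-0.87  0.62  1.98  0.    0.54 -2.37]
```

No contact yet, so I'll go down 1.5 mm more and release gently.

Request:
step_arm --plan '[[[0,0,0.8,0,-1],[0,0,1.2,0,-1],[0,0,1.2,0,-1],[0,0,1.2,0,-0.25],[0,0,1.2,0,-0.15],[0,0,1.2,0,0],[0,0,1.2,0,0.2],[0,0,1.2,0,0.3]]]'

```text
t: 5.63
eef_pos: [381.6, -353.7, 25.5]
tcp_rot: [3.141, 0.0, 3.07]
ft_force: [-0.2, -0.3, -0.2]
opening: 0.578
grip_force: 0.0
```

Request:
step_arm --plan '[[[0,0,0,0,0.3],[0,0,-5,0,0.3],[0,0,-30,0,0.3],[0,0,-70,0,0.3],[0,0,-110,0,0.3],[0,0,-150,0,0.3],[0,0,-180,0,0.3],[0,0,-180,0,0.3]]]'

```text
t: 6.3
eef_pos: [382.9, -355.2, 211.6]
tcp_rot: [-3.135, 0.007, 3.07]
ft_force: [-0.3, -0.9, -0.1]
opening: 0.653
grip_force: 0.0
```

```bash
python3 -c "
from h import *
st();to([500,100,207],175.9)
print(mx(50,-17),mx(0,11))"
```

```text
t 6.3 [ 382.9 -355.2  211.6] yaw 175.9 F [-0.3 -0.9 -0.1] op 0.653 mx [-156.8 -500.6] j [-0.87  0.35  1.82  0.    0.97 -2.37]
shift [-84.3 462.3   4.6] turn 0.0
[623.46804176 112.59581234] [575.580344   144.07228615]
```

Request:
step_arm --plan '[[[-85,462,0,0,1],[-85,462,0,0,1],[-85,462,0,0,1],[-85,462,0,0,1],[-85,462,0,0,1],[-85,462,0,0,1],[-85,462,0,0,1],[-85,462,0,0,1]]]'

```text
t: 6.97
eef_pos: [465.1, -29.0, 205.5]
tcp_rot: [3.142, 0.0, 3.07]
ft_force: [1.0, 0.0, 0.4]
opening: 0.998
grip_force: 0.0
```

```bash
python3 -c "
from h import *
st();p=mx(5,-20);to([*p,180],175.9)
"
```

```text
t 6.97 [465.1 -29.  205.5] yaw 175.9 F [1.  0.  0.4] op 0.998 mx [ -97.9 -169.5] j [-0.2   0.28  1.95  0.    0.92 -1.7 ]
shift [-102.8  149.5   25.5] turn -0.0
```

Request:
step_arm --plan '[[[-103,149.5,15,0,1],[-103,149.5,15,0,1],[-103,149.5,15,0,1],[-103,149.5,15,0,1],[-103,149.5,15,0,1],[-103,149.5,15,0,1],[-103,149.5,50,0,1],[-103,149.5,80,0,1]]]'

```text
t: 7.63
eef_pos: [578.5, 110.5, 125.3]
tcp_rot: [3.141, 0.002, 3.071]
ft_force: [-0.2, 0.3, -1.0]
opening: 0.999
grip_force: 0.0
```

```bash
python3 -c "
from h import *
st();p=mx(5,-20);to([*p,86],175.9)
s=env.read_camera('scene');t=env.read_camera('top')
a=cv2.resize(s[130:230,245:345],(480,480),interpolation=2);b=cv2.resize(s[200:300,320:420],(320,320),interpolation=2)
o=np.zeros((480,800,3),np.uint8);o[:,:480]=a;o[:320,480:]=b;cv2.imwrite('pics/g3.png',o)"
```

```text
t 7.63 [578.5 110.5 125.3] yaw 175.9 F [-0.2  0.3 -1. ] op 0.999 mx [  5.3 -22.3] j [ 0.08  0.54  1.74 -0.    0.85 -1.42]
shift [ 0.3  2.3 39.3] turn 0.0
```

View pics/g3.png

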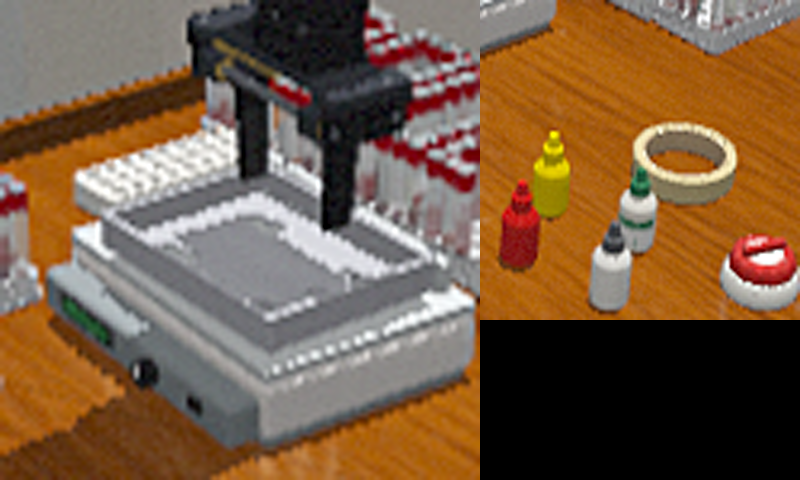

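The bottle stands upright next to the green-capped one. The open fingers are over the tray, so I'll lower them inside and push toward the rail.

Request:
step_arm --plan '[[[0,0,25,0,1],[0,0,37,0,1],[0,0,37,0,1],[-15,0,37,0,1],[-28,0,37,0,1],[-32,0,37,0,1],[-34,0,37,0,1],[-34,0,37,0,1]]]'

```text
t: 8.4
eef_pos: [612.7, 108.0, 89.6]
tcp_rot: [3.141, 0.001, 3.07]
ft_force: [-0.2, -0.2, -0.2]
opening: 1.0
grip_force: 0.0
```

Request:
step_arm --plan '[[[-3,0,0,0,1],[-6,0,0,0,1],[-9,0,0,0,1],[-12,0,0,0,1],[-14,0,0,0,1],[-15,0,0,0,1],[-16,0,0,0,1],[-16,0,0,0,1]]]'

```text
t: 9.07
eef_pos: [628.7, 107.1, 88.5]
tcp_rot: [3.141, 0.0, 3.07]
ft_force: [-3.3, -0.1, 3.0]
opening: 0.997
grip_force: 1.7
```

```bash
python3 -c "
from h import *
st()"
```

```text
t 9.07 [628.7 107.1  88.5] yaw 175.9 F [-3.3 -0.1  3. ] op 0.997 mx [ 55.6 -22.1] j [ 0.07  0.65  1.64  0.    0.85 -1.43]
```

Request:
step_arm --plan '[[[-1,0,0,0,1],[-2,0,0,0,1],[-3,0,0,0,1],[-3,0,0,0,1]]]'

```text
t: 9.4
eef_pos: [631.8, 107.0, 88.5]
tcp_rot: [3.141, 0.0, 3.07]
ft_force: [-4.1, 1.5, 1.7]
opening: 1.004
grip_force: 1.6
```

Request:
step_arm --plan '[[[-1,0,0,0,1],[-2,0,0,0,1],[-2,0,0,0,1],[-2,0,0,0,1]]]'

```text
t: 9.73
eef_pos: [633.8, 106.8, 88.5]
tcp_rot: [3.141, 0.0, 3.07]
ft_force: [-2.4, 0.6, 0.5]
opening: 1.001
grip_force: 1.1
```

Request:
step_arm --plan '[[[-1,0,0,0,1],[-1.5,0,0,0,1],[-1.5,0,0,0,1],[-1.5,0,0,0,1]]]'

```text
t: 10.07
eef_pos: [634.5, 106.7, 88.5]
tcp_rot: [3.142, -0.001, 3.07]
ft_force: [-7.4, 0.5, 3.2]
opening: 0.999
grip_force: 3.1
```

Request:
step_arm --plan '[[[-1,0,0,0,1],[-1.5,0,0,0,1],[-1.5,0,0,0,1],[-1.5,0,0,0,1]]]'

```text
t: 10.4
eef_pos: [634.5, 106.7, 88.5]
tcp_rot: [-3.141, -0.005, 3.069]
ft_force: [-13.7, 1.7, 7.6]
opening: 1.0
grip_force: 6.8
```

The rail is reached at tool x ≈ 61.4 in mixer axes, as predicted. I'll back off to the middle and approach the left rim from inside.

Request:
step_arm --plan '[[[20,0,0,0,1],[50,0,0,0,1],[62,0,0,0,1],[62,15,0,0,1],[62,30,0,0,1],[62,34,0,0,1],[62,34,0,0,1],[62,34,0,0,1]]]'

```text
t: 11.07
eef_pos: [577.4, 144.7, 88.5]
tcp_rot: [3.142, 0.001, 3.07]
ft_force: [-0.3, -0.1, 0.5]
opening: 1.001
grip_force: 0.0
```

Request:
step_arm --plan '[[[0,4,0,0,1],[0,8,0,0,1],[0,12,0,0,1],[0,16,0,0,1],[0,20,0,0,1],[0,23,0,0,1],[0,23,0,0,1]]]'

```text
t: 11.65
eef_pos: [578.8, 168.4, 88.5]
tcp_rot: [3.141, 0.0, 3.07]
ft_force: [-0.1, 0.0, 0.2]
opening: 0.999
grip_force: 0.0
```

```bash
python3 -c "
from h import *
st()"
```

```text
t 11.65 [578.8 168.4  88.5] yaw 175.9 F [-0.1  0.   0.2] op 0.999 mx [ 1.4 35.5] j [ 0.17  0.61  1.74  0.    0.8  -1.33]
```

```bash
python3 -c "
from h import *
s=env.read_camera('scene');t=env.read_camera('top')
a=cv2.resize(s[140:230,250:340],(540,540),interpolation=2);b=cv2.resize(t[130:220,265:325],(240,360),interpolation=2)
o=np.zeros((540,800,3),np.uint8);o[:,:540]=a;o[:360,540:780]=b;cv2.imwrite('pics/g4.png',o)"
```

```text
(no output)
```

View pics/g4.png

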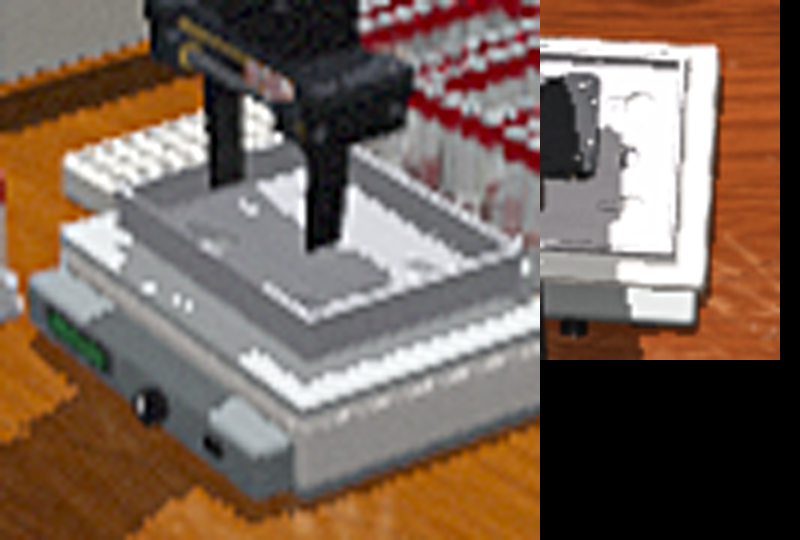

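```bash
python3 -c "
from h import *
t=env.read_camera('top')
for ty in(-10,-5,0,5,11):
  print(ty,[proj('top',[*mx(x,ty-96),103]).round(1).tolist() for x in(70,-70)], 'kh', proj('top',[*mx(0,ty-60),81]).round(1))
g=cv2.cvtColor(t,cv2.COLOR_BGR2GRAY)
for r in(150,155,160,165,170,175,180,185,190): print(r,g[r,288:312].tolist())
"
```

```text
-10 [[300.7, 145.7], [297.8, 192.0]] kh [287.7 169.4]
-5 [[299.0, 145.7], [296.1, 191.9]] kh [286.1 169.3]
0 [[297.4, 145.6], [294.4, 191.8]] kh [284.4 169.2]
5 [[295.7, 145.5], [292.7, 191.7]] kh [282.8 169.1]
11 [[293.7, 145.3], [290.7, 191.6]] kh [280.8 169. ]
150 [254, 254, 254, 254, 253, 254, 253, 253, 254, 254, 254, 236, 254, 137, 216, 255, 255, 255, 255, 255, 242, 121, 52, 91]
155 [255, 255, 255, 255, 255, 249, 254, 254, 254, 255, 255, 233, 202, 205, 255, 255, 255, 255, 255, 255, 164, 61, 50, 97]
160 [254, 254, 254, 254, 254, 254, 254, 254, 254, 255, 255, 251, 152, 216, 255, 255, 255, 255, 255, 255, 184, 60, 93, 98]
165 [255, 255, 255, 254, 254, 254, 254, 254, 255, 255, 254, 255, 129, 218, 255, 255, 255, 255, 255, 249, 117, 55, 101, 105]
170 [253, 247, 255, 255, 254, 254, 254, 254, 255, 255, 238, 240, 160, 240, 255, 255, 255, 255, 255, 173, 73, 56, 103, 104]
175 [255, 254, 254, 254, 254, 254, 254, 255, 255, 255, 251, 157, 221, 255, 255, 255, 255, 255, 255, 190, 67, 95, 104, 106]
180 [255, 255, 234, 250, 255, 254, 255, 255, 255, 253, 255, 131, 218, 255, 255, 255, 255, 255, 255, 155, 53, 95, 101, 101]
185 [255, 255, 255, 255, 254, 254, 255, 255, 255, 238, 241, 152, 222, 255, 255, 255, 255, 255, 182, 75, 53, 98, 99, 98]
190 [255, 255, 255, 255, 255, 255, 255, 255, 255, 253, 161, 218, 255, 255, 255, 255, 255, 255, 157, 55, 59, 99, 103, 108]
```

The tray's right rim edge is at columns about 301 (row 150) to 298 (row 190), so the tray is at y ≈ −7 and parallel to the mixer. About 18 mm remain.

Request:
step_arm --plan '[[[0,3,0,0,1],[0,6,0,0,1],[0,9,0,0,1],[0,12,0,0,1],[0,14,0,0,1],[0,14,0,0,1]]]'

```text
t: 12.3
eef_pos: [579.8, 182.5, 88.5]
tcp_rot: [3.141, 0.0, 3.07]
ft_force: [-0.5, -0.1, 0.3]
opening: 1.001
grip_force: 0.0
```

```bash
cat > look.py <<'E'
from h import *
st()
g=cv2.cvtColor(env.read_camera('top'),cv2.COLOR_BGR2GRAY)
for r in(160,165,180,185,190,195): print(r,[int(x) for x in g[r,284:306]])
E
python3 look.py
```

```text
t 12.3 [579.8 182.5  88.5] yaw 175.9 F [-0.5 -0.1  0.3] op 1.001 mx [ 1.5 49.7] j [ 0.2   0.61  1.72  0.    0.8  -1.3 ]
160 [255, 255, 255, 255, 254, 254, 254, 254, 255, 253, 255, 118, 216, 255, 255, 255, 255, 255, 255, 255, 255, 255]
165 [255, 254, 254, 254, 254, 254, 254, 255, 255, 238, 243, 104, 217, 255, 255, 255, 255, 255, 255, 255, 255, 255]
180 [255, 255, 251, 254, 254, 254, 255, 255, 247, 248, 111, 219, 255, 255, 255, 255, 255, 255, 255, 255, 255, 255]
185 [233, 255, 255, 254, 254, 254, 255, 255, 233, 200, 139, 244, 255, 255, 255, 255, 255, 255, 255, 255, 255, 255]
190 [255, 255, 255, 255, 255, 255, 255, 248, 254, 130, 204, 255, 255, 255, 255, 255, 255, 255, 255, 255, 255, 255]
195 [220, 221, 222, 222, 214, 166, 161, 160, 161, 219, 255, 255, 255, 255, 255, 255, 255, 255, 255, 255, 255, 255]
```

Request:
step_arm --plan '[[[0,1,0,0,1],[0,2,0,0,1],[0,2,0,0,1],[0,2,0,0,1]]]'

```text
t: 12.68
eef_pos: [579.9, 183.9, 88.6]
tcp_rot: [3.141, 0.0, 3.07]
ft_force: [-0.5, -0.6, -0.3]
opening: 0.998
grip_force: 0.0
```

Request:
step_arm --plan '[[[0,1,0,0,1],[0,2,0,0,1],[0,2,0,0,1],[0,2,0,0,1]]]'

```text
t: 13.02
eef_pos: [580.1, 185.9, 88.6]
tcp_rot: [3.142, 0.0, 3.07]
ft_force: [-0.8, -0.9, 0.2]
opening: 1.0
grip_force: 0.0
```

```bash
python3 look.py
```

```text
t 13.02 [580.1 185.9  88.6] yaw 175.9 F [-0.8 -0.9  0.2] op 1.0 mx [ 1.5 53. ] j [ 0.2   0.62  1.72  0.    0.81 -1.3 ]
160 [255, 255, 255, 254, 254, 253, 254, 254, 255, 245, 249, 101, 218, 255, 255, 255, 255, 255, 255, 255, 255, 255]
165 [254, 254, 253, 253, 254, 254, 254, 255, 255, 238, 152, 115, 243, 255, 255, 255, 255, 255, 255, 255, 255, 255]
180 [255, 233, 249, 254, 254, 254, 255, 255, 230, 200, 110, 222, 255, 255, 255, 255, 255, 255, 255, 255, 255, 255]
185 [230, 255, 255, 254, 254, 254, 255, 255, 255, 149, 193, 255, 255, 255, 255, 255, 255, 255, 255, 255, 255, 255]
190 [255, 255, 255, 255, 255, 255, 255, 237, 252, 107, 218, 255, 255, 255, 255, 255, 255, 255, 255, 255, 255, 255]
195 [222, 222, 215, 167, 162, 163, 162, 161, 160, 221, 255, 255, 255, 255, 255, 255, 255, 255, 255, 255, 255, 255]
```

Request:
step_arm --plan '[[[0,1,0,0,1],[0,2,0,0,1],[0,2,0,0,1],[0,2,0,0,1]]]'

```text
t: 13.4
eef_pos: [580.2, 187.8, 88.5]
tcp_rot: [-3.142, -0.0, 3.07]
ft_force: [-0.1, -1.1, 0.5]
opening: 0.999
grip_force: 0.5
```

Request:
step_arm --plan '[[[0,1,0,0,1],[0,2,0,0,1],[0,2,0,0,1],[0,2,0,0,1]]]'

```text
t: 13.73
eef_pos: [580.4, 189.8, 88.5]
tcp_rot: [3.142, 0.0, 3.07]
ft_force: [0.3, -2.9, 1.0]
opening: 1.003
grip_force: 1.3
```

```bash
python3 look.py
```

```text
t 13.73 [580.4 189.8  88.5] yaw 175.9 F [ 0.3 -2.9  1. ] op 1.003 mx [ 1.5 56.9] j [ 0.21  0.62  1.72  0.    0.81 -1.29]
160 [255, 255, 255, 254, 253, 254, 254, 255, 251, 255, 110, 203, 255, 255, 255, 255, 255, 255, 255, 255, 255, 255]
165 [254, 253, 253, 253, 254, 254, 255, 255, 233, 213, 178, 255, 255, 255, 255, 255, 255, 255, 255, 255, 255, 255]
180 [255, 250, 254, 254, 254, 255, 255, 246, 248, 103, 220, 255, 255, 255, 255, 255, 255, 255, 255, 255, 255, 255]
185 [239, 255, 255, 254, 254, 255, 255, 255, 158, 183, 255, 255, 255, 255, 255, 255, 255, 255, 255, 255, 255, 255]
190 [255, 255, 255, 255, 255, 255, 250, 255, 127, 203, 255, 255, 255, 255, 255, 255, 255, 255, 255, 255, 255, 255]
195 [222, 222, 215, 166, 164, 163, 163, 162, 161, 221, 255, 255, 255, 255, 255, 255, 255, 255, 255, 255, 255, 255]
```

Request:
step_arm --plan '[[[0,1,0,0,1],[0,1.5,0,0,1],[0,1.5,0,0,1],[0,1.5,0,0,1]]]'

```text
t: 14.12
eef_pos: [580.5, 191.4, 88.5]
tcp_rot: [3.141, 0.0, 3.07]
ft_force: [-0.8, -1.9, 1.9]
opening: 1.003
grip_force: 1.2
```

Request:
step_arm --plan '[[[0,1,0,0,1],[0,1.5,0,0,1],[0,1.5,0,0,1],[0,1.5,0,0,1]]]'

```text
t: 14.45
eef_pos: [580.6, 192.9, 88.5]
tcp_rot: [3.141, 0.0, 3.07]
ft_force: [-0.4, -2.1, 0.3]
opening: 0.995
grip_force: 1.1
```

```bash
python3 look.py; python3 -c "
from h import *
s=env.read_camera('scene');t=env.read_camera('top')
a=cv2.resize(s[150:225,250:335],(544,480),interpolation=2);b=cv2.resize(t[130:220,265:315],(250,450),interpolation=2)
o=np.zeros((480,800,3),np.uint8);o[:,:544]=a;o[:450,544:794]=b;cv2.imwrite('pics/g5.png',o)"
```

```text
t 14.45 [580.6 192.9  88.5] yaw 175.9 F [-0.4 -2.1  0.3] op 0.995 mx [ 1.5 60. ] j [ 0.21  0.62  1.71  0.    0.81 -1.29]
160 [255, 255, 254, 253, 254, 254, 255, 252, 254, 102, 204, 255, 255, 255, 255, 255, 255, 255, 255, 255, 255, 255]
165 [253, 253, 253, 254, 254, 255, 255, 235, 216, 105, 218, 255, 255, 255, 255, 255, 255, 255, 255, 255, 255, 255]
180 [246, 254, 254, 254, 255, 255, 237, 242, 105, 219, 255, 255, 255, 255, 255, 255, 255, 255, 255, 255, 255, 255]
185 [255, 255, 254, 254, 255, 255, 255, 150, 130, 245, 255, 255, 255, 255, 255, 255, 255, 255, 255, 255, 255, 255]
190 [255, 255, 255, 255, 255, 252, 255, 118, 203, 255, 255, 255, 255, 255, 255, 255, 255, 255, 255, 255, 255, 255]
195 [221, 213, 165, 162, 164, 163, 161, 172, 243, 255, 255, 255, 255, 255, 255, 255, 255, 255, 255, 255, 255, 255]
```

View pics/g5.png

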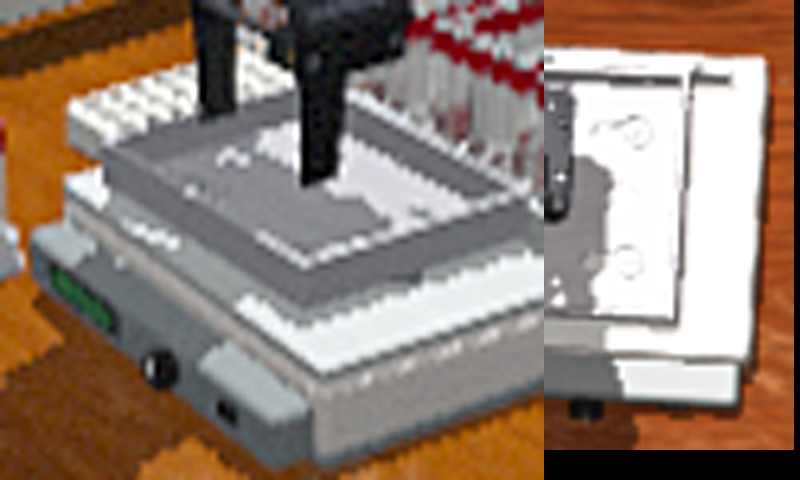

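```bash
python3 -c "
from h import *
for x in(40,-40): print('stud',proj('top',[*mx(x,-55),77]).round(1),'stud at z72')
for u,v in((637,131),(632,262)):
  p=(265+(u-544)/5-.4,130+v/5-.4);print('circ',p,mxinv(at('top',*p,80)).round(1))
t=env.read_camera('top')
cl=cv2.cvtColor(t,cv2.COLOR_BGR2LAB)[145:195,268:298]
g=cv2.createCLAHE(1).apply(t[145:195,268:298].min(2))
m=t[145:195,268:298].astype(int).min(2); m=np.clip((m-215)*6.4,0,255).astype(np.uint8)
cv2.imwrite('pics/g6.png',cv2.resize(m,(360,600),interpolation=cv2.INTER_NEAREST))
"
```

```text
stud [283.7 156.4] stud at z72
stud [282.  182.3] stud at z72
circ (283.20000000000005, 155.79999999999998) [ 41.2 -53.5]
circ (282.20000000000005, 182.0) [-39.4 -55.8]
```

View pics/g6.png

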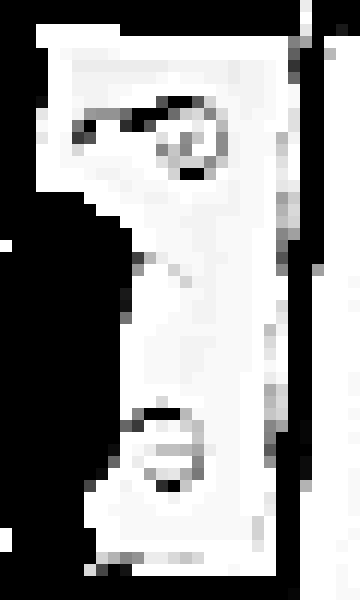

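The large ends sit almost concentric on the studs, at (283.7,156) and (281.5,182). I'll probe downward at the left to see whether the tray has dropped.

Request:
step_arm --plan '[[[0,-1.5,2,0,1],[0,-1.5,4,0,1],[0,-1.5,6,0,1],[0,-1.5,7,0,1],[0,-1.5,7,0,1]]]'

```text
t: 15.07
eef_pos: [580.6, 191.3, 82.2]
tcp_rot: [3.141, 0.001, 3.07]
ft_force: [-2.6, -1.7, 8.5]
opening: 1.0
grip_force: 3.6
```

Request:
step_arm --plan '[[[0,0,1,0,1],[0,0,2,0,1],[0,0,2,0,1]]]'

```text
t: 15.32
eef_pos: [580.9, 191.0, 80.3]
tcp_rot: [3.142, 0.002, 3.07]
ft_force: [1.2, -3.7, 2.8]
opening: 1.0
grip_force: 2.0
```

Request:
step_arm --plan '[[[0,0,1,0,1],[0,0,2,0,1],[0,0,3,0,1],[0,0,3,0,1]]]'

```text
t: 15.65
eef_pos: [580.7, 190.7, 76.6]
tcp_rot: [-3.141, 0.0, 3.07]
ft_force: [-0.3, -5.0, 4.5]
opening: 0.999
grip_force: 3.0
```

```bash
python3 look.py
```

```text
t 15.65 [580.7 190.7  76.6] yaw 175.9 F [-0.3 -5.   4.5] op 0.999 mx [ 1.8 57.9] j [ 0.21  0.63  1.72 -0.    0.79 -1.29]
160 [255, 255, 255, 253, 254, 254, 255, 247, 247, 96, 216, 255, 255, 255, 255, 255, 255, 255, 255, 255, 255, 255]
165 [253, 253, 253, 254, 254, 255, 255, 255, 159, 177, 255, 255, 255, 255, 255, 255, 255, 255, 255, 255, 255, 255]
180 [246, 254, 254, 254, 255, 255, 239, 214, 109, 222, 255, 255, 255, 255, 255, 255, 255, 255, 255, 255, 255, 255]
185 [255, 254, 254, 254, 255, 248, 255, 142, 194, 255, 255, 255, 255, 255, 255, 255, 255, 255, 255, 255, 255, 255]
190 [255, 255, 255, 255, 255, 242, 250, 103, 217, 255, 255, 255, 255, 255, 255, 255, 255, 255, 255, 255, 255, 255]
195 [221, 215, 164, 162, 163, 162, 159, 219, 255, 255, 255, 255, 255, 255, 255, 255, 255, 255, 255, 255, 255, 255]
```

It may be tilting about the left studs, so I'll raise, move over the tray's middle and press there instead.

Request:
step_arm --plan '[[[0,0,-3,0,1],[0,0,-6,0,1],[0,0,-12,0,1],[0,-20,-12,0,1],[0,-45,-12,0,1],[0,-45,-8,0,1],[0,-45,-7,0,1],[0,-45,-7,0,1]]]'

```text
t: 16.37
eef_pos: [577.3, 146.8, 83.5]
tcp_rot: [3.141, -0.0, 3.07]
ft_force: [-0.4, 0.3, 0.5]
opening: 1.001
grip_force: 0.0
```

```bash
python3 look.py
```

```text
t 16.37 [577.3 146.8  83.5] yaw 175.9 F [-0.4  0.3  0.5] op 1.001 mx [ 1.5 13.8] j [ 0.14  0.61  1.76  0.    0.78 -1.36]
160 [114, 112, 98, 154, 255, 255, 255, 212, 245, 96, 220, 255, 255, 255, 255, 255, 255, 255, 255, 255, 255, 255]
165 [86, 70, 87, 63, 139, 141, 138, 129, 97, 191, 255, 255, 255, 255, 255, 255, 255, 255, 255, 255, 255, 255]
180 [156, 140, 137, 140, 142, 138, 137, 177, 113, 227, 255, 255, 255, 255, 255, 255, 255, 255, 255, 255, 255, 255]
185 [140, 137, 139, 142, 132, 167, 255, 136, 207, 255, 255, 255, 255, 255, 255, 255, 255, 255, 255, 255, 255, 255]
190 [137, 142, 142, 140, 133, 170, 255, 106, 218, 255, 255, 255, 255, 255, 255, 255, 255, 255, 255, 255, 255, 255]
195 [171, 169, 171, 171, 172, 169, 165, 224, 255, 255, 255, 255, 255, 255, 255, 255, 255, 255, 255, 255, 255, 255]
```

Request:
step_arm --plan '[[[0,0,1,0,1],[0,0,2,0,1],[0,0,3,0,1],[0,0,3,0,1]]]'

```text
t: 16.75
eef_pos: [577.1, 146.7, 80.3]
tcp_rot: [3.142, -0.0, 3.07]
ft_force: [0.1, -0.1, -0.1]
opening: 1.001
grip_force: 0.0
```

Request:
step_arm --plan '[[[0,0,1.5,0,1],[0,0,3,0,1],[0,0,4,0,1],[0,0,4,0,1]]]'

```text
t: 17.08
eef_pos: [577.2, 146.4, 76.3]
tcp_rot: [3.142, -0.0, 3.07]
ft_force: [0.4, 0.3, 0.3]
opening: 0.997
grip_force: 0.2
```

Request:
step_arm --plan '[[[0,0,1.5,0,1],[0,0,3,0,1],[0,0,3,0,1]]]'

```text
t: 17.33
eef_pos: [577.2, 146.3, 73.4]
tcp_rot: [3.142, 0.0, 3.07]
ft_force: [0.5, -0.2, 1.4]
opening: 0.996
grip_force: 0.8
```

The tray has dropped over the studs, with the floor at about 72 mm. I'll lift, close the fingers and move to the floor at the right end.

Request:
step_arm --plan '[[[0,0,-10,0,-1],[0,0,-20,0,-1],[0,0,-20,0,-1],[0,0,-20,0,-1],[0,0,-20,0,-1],[0,0,-20,0,-1],[0,-10,-20,0,-1],[0,-20,-20,0,-1]]]'

```text
t: 18.0
eef_pos: [575.5, 126.0, 93.2]
tcp_rot: [-3.142, -0.0, 3.071]
ft_force: [-0.3, 0.1, -0.6]
opening: 0.493
grip_force: 0.0
```

Request:
step_arm --plan '[[[0,-10,0,0,-1],[0,-20,0,0,-1],[0,-30,0,0,-1],[0,-40,0,0,-1],[0,-50,0,0,-1],[0,-60,0,0,-1],[0,-65,0,0,-1],[0,-65,0,0,-1]]]'

```text
t: 18.67
eef_pos: [571.1, 60.4, 93.6]
tcp_rot: [3.142, -0.0, 3.069]
ft_force: [0.2, 0.4, -0.2]
opening: 0.01
grip_force: 0.0
```

```bash
python3 look.py
```

```text
t 18.67 [571.1  60.4  93.6] yaw 175.8 F [ 0.2  0.4 -0.2] op 0.01 mx [  1.5 -72.7] j [-0.01  0.57  1.81  0.    0.77 -1.51]
160 [72, 72, 65, 61, 61, 70, 116, 119, 93, 50, 40, 43, 61, 72, 112, 110, 110, 111, 109, 113, 113, 99]
165 [72, 73, 70, 68, 66, 69, 68, 68, 64, 57, 53, 51, 53, 48, 54, 101, 155, 154, 156, 160, 155, 97]
180 [77, 75, 74, 73, 73, 71, 72, 72, 71, 71, 68, 67, 64, 59, 57, 54, 48, 42, 49, 90, 92, 83]
185 [77, 76, 75, 74, 76, 75, 75, 74, 72, 70, 69, 68, 65, 63, 60, 59, 54, 50, 45, 38, 42, 61]
190 [76, 77, 76, 75, 74, 73, 72, 72, 69, 71, 70, 70, 68, 61, 58, 55, 54, 50, 52, 75, 70, 63]
195 [79, 77, 78, 77, 74, 75, 74, 72, 70, 71, 70, 68, 69, 66, 64, 60, 57, 52, 47, 40, 31, 54]
```

Request:
step_arm --plan '[[[0,0,8,0,-1],[0,0,14,0,-1],[0,0,17,0,-1],[0,0,19,0,-1],[0,0,21,0,-1],[0,0,22,0,-1],[0,0,22,0,-1]]]'

```text
t: 19.3
eef_pos: [571.0, 61.8, 71.4]
tcp_rot: [3.141, -0.0, 3.07]
ft_force: [-1.1, 1.4, 2.1]
opening: 0.001
grip_force: 0.9
```

Request:
step_arm --plan '[[[0,0,1,0,-1],[0,0,2,0,-1],[0,0,3,0,-1],[0,0,3,0,-1]]]'

```text
t: 19.63
eef_pos: [571.2, 61.7, 70.2]
tcp_rot: [3.141, 0.001, 3.07]
ft_force: [-7.0, 1.9, 21.1]
opening: 0.003
grip_force: 10.4
```

The tray is pressed flat, with the tip at 70.2 mm. I'll ease off a little and slide it to the right.

Request:
step_arm --plan '[[[0,-2,-1,0,-1],[0,-5,-1,0,-1],[0,-8,-1,0,-1],[0,-11,-1,0,-1],[0,-14,-1,0,-1],[0,-14,-1,0,-1]]]'

```text
t: 20.13
eef_pos: [571.0, 47.6, 70.3]
tcp_rot: [3.141, 0.002, 3.07]
ft_force: [1.3, 3.8, 9.8]
opening: 0.005
grip_force: 6.1
```

Request:
step_arm --plan '[[[0,-3,0,0,-1],[0,-6,0,0,-1],[0,-9,0,0,-1],[0,-10,0,0,-1],[0,-10,0,0,-1]]]'

```text
t: 20.55
eef_pos: [570.3, 37.8, 70.3]
tcp_rot: [3.141, 0.002, 3.07]
ft_force: [0.5, 6.0, 8.7]
opening: 0.003
grip_force: 6.2
```

```bash
python3 -c "
from h import *
st()"
```

```text
t 20.55 [570.3  37.8  70.3] yaw 175.9 F [0.5 6.  8.7] op 0.003 mx [  2.3 -95.4] j [-0.05  0.6   1.83  0.    0.71 -1.55]
```

Request:
step_arm --plan '[[[0,-2,0,0,-1],[0,-3,0,0,-1],[0,-3,0,0,-1]]]'

```text
t: 20.8
eef_pos: [570.0, 35.6, 70.3]
tcp_rot: [3.14, 0.002, 3.069]
ft_force: [0.6, 12.5, 8.6]
opening: 0.006
grip_force: 9.3
```

Request:
step_arm --plan '[[[0,-2,0,0,-1],[0,-3,0,0,-1],[0,-3,0,0,-1]]]'

```text
t: 21.05
eef_pos: [569.9, 35.1, 70.3]
tcp_rot: [3.137, 0.003, 3.069]
ft_force: [2.7, 32.8, 8.1]
opening: 0.004
grip_force: 19.6
```

Request:
step_arm --plan '[[[0,-2,0,0,-1],[0,-3,0,0,-1],[0,-3,0,0,-1]]]'

```text
t: 21.3
eef_pos: [569.9, 34.7, 70.3]
tcp_rot: [3.134, 0.003, 3.069]
ft_force: [4.8, 53.1, 6.8]
opening: 0.004
grip_force: 29.2
```

It stops hard at tool y ≈ −98, force 53 N. I'll release sideways first, then lift away.

Request:
step_arm --plan '[[[0,4,0,0,-1],[0,8,0,0,-1],[0,10,-3,0,-1],[0,10,-15,0,-1],[0,10,-40,0,-1],[0,10,-80,0,-1],[0,10,-120,0,-1],[0,10,-120,0,-1]]]'

```text
t: 21.97
eef_pos: [572.0, 38.2, 196.3]
tcp_rot: [3.141, 0.01, 3.07]
ft_force: [-0.3, -0.8, 0.5]
opening: 0.008
grip_force: 0.0
```

Request:
step_arm --plan '[[[40,0,0,0,-1],[80,40,0,0,-1],[120,80,0,0,-1],[150,120,0,0,-1],[150,160,0,0,-1],[150,200,0,0,-1],[150,240,0,0,-1],[150,260,0,0,-1]]]'

```text
t: 22.63
eef_pos: [437.7, 305.1, 189.6]
tcp_rot: [3.141, 0.0, 3.07]
ft_force: [1.1, 0.5, 0.7]
opening: 0.007
grip_force: 0.0
```

```bash
cat > chk.py <<'E'
from h import *
st();t=env.read_camera('top')
m=t.min(2).astype(int)
for ty in(-11,-8):
  print(ty,'outer right z92',[proj('top',[*mx(x,ty-100),92]).round(1).tolist() for x in(70,-70)],'kh',proj('top',[*mx(0,ty-60),70]).round(1),'far rim',proj('top',[*mx(75,ty-60),92]).round(1))
for r in range(150,192,5): print(r,m[r,290:310].tolist())
print('keeper');
for r in range(162,178): print(r,m[r,278:296].tolist())
E
python3 chk.py
```

```text
t 22.63 [437.7 305.1 189.6] yaw 175.9 F [1.1 0.5 0.7] op 0.007 mx [-149.   161.8] j [ 0.48  0.39  1.81 -0.    0.94 -1.01]
-11 outer right z92 [[302.5, 146.7], [299.6, 192.6]] kh [288.3 170.1] far rim [289.4 144.3]
-8 outer right z92 [[301.5, 146.7], [298.6, 192.5]] kh [287.3 170. ] far rim [288.4 144.3]
150 [255, 255, 255, 255, 255, 255, 255, 255, 255, 255, 255, 245, 147, 195, 255, 255, 255, 255, 223, 104]
155 [254, 255, 254, 254, 254, 253, 252, 253, 253, 254, 245, 249, 117, 193, 255, 255, 255, 255, 145, 37]
160 [254, 254, 254, 253, 253, 252, 253, 253, 254, 255, 234, 228, 181, 255, 255, 254, 255, 255, 162, 30]
165 [254, 254, 253, 253, 253, 253, 253, 253, 255, 255, 210, 135, 196, 255, 255, 255, 255, 235, 103, 17]
170 [149, 225, 255, 254, 253, 253, 253, 254, 255, 241, 234, 184, 255, 255, 254, 255, 255, 155, 52, 14]
175 [254, 253, 253, 253, 253, 254, 254, 254, 255, 235, 234, 126, 227, 255, 255, 255, 255, 170, 31, 22]
180 [255, 253, 246, 253, 253, 253, 254, 255, 255, 215, 176, 187, 255, 255, 255, 255, 255, 138, 17, 21]
185 [254, 254, 254, 254, 253, 254, 254, 255, 255, 239, 194, 255, 255,
[... 961 characters left out ...]
 217, 149, 225, 255, 254, 253, 253]
171 [252, 253, 253, 253, 253, 253, 255, 243, 155, 185, 196, 171, 164, 255, 255, 253, 253, 253]
172 [253, 253, 253, 253, 253, 253, 255, 255, 238, 184, 144, 172, 245, 255, 255, 253, 253, 254]
173 [252, 253, 253, 253, 252, 253, 253, 255, 255, 255, 255, 255, 255, 255, 254, 253, 253, 253]
174 [252, 252, 253, 252, 252, 252, 252, 254, 255, 255, 255, 255, 255, 254, 253, 253, 253, 253]
175 [253, 253, 253, 253, 253, 253, 253, 253, 254, 254, 254, 254, 254, 253, 253, 253, 253, 254]
176 [253, 253, 253, 253, 253, 253, 253, 253, 253, 253, 254, 254, 253, 253, 253, 253, 253, 253]
177 [253, 253, 253, 253, 253, 253, 253, 253, 253, 253, 254, 254, 254, 253, 253, 253, 253, 253]
```

The keeper hole shows a bright disc inside a dark ring at (288,170), where the home position was predicted. So the keeper is up and the tray is home, and the arm is clear. I'll hand in.

```bash
python3 -c "
from h import *
st();print(env.job_done())"
```

```text
t 22.68 [438.3 310.8 189.6] yaw 176.0 F [-3.2  1.6 -0.9] op 0.005 mx [-148.7  167.5] j [ 0.49  0.39  1.81  0.    0.94 -1.01]
the job is handed in; nothing more can be done
None
```

I stood the bottle upright beside the green-capped one, then slid the tray home with its keeper up in the round hole, and handed the job in at 22.7 s; the handoff returned no verdict, and I did not re-check the bottles after moving the tray.

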